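Peel the top specimen tray off a sticky stack and show it over the light panel

ROBOT

A 7-joint arm with a two-finger parallel gripper is mounted at the origin on the work surface. World frame = base frame: x ahead of the robot, y to its left, z up, the work surface at z = 0. Lengths are in m, angles in rad, forces in N, time in s.
With the tool pointing down it reaches from about 0.35 to 0.9 m from the base axis. Payload 19.9 kg.
Tool frame: the origin (TCP) lies midway between the tips of the shut fingers; the grasp point (between the pads) lies 19 mm behind it (grip_point_offset is the distance from the TCP to the grasp point, in m); z points along the fingers, y is the line along which they close (so a half turn about z gives the same grasp; the last joint's range is limited). The gripper opens to 85 mm and grips with 20 to 120 N. Pads are 22 mm wide; open, the fingers measure 114 mm over their backs; the gripper's body (76 mm by 85 mm) begins 54 mm behind the grasp point. The pads swing forward as they close: fully open they stand 13 mm farther back than shut.
Start: joints at [1.228, 0.417, -0.01, 1.614, 0.005, 1.111, -0.053], TCP at [0.185, -0.597, 0.231] pointing down, gripper open.
Joint ranges: [-2.81, 2.81], [-0.39, 2.02], [-1.27, 1.25], [0.06, 2.57], [-1.19, 4.33], [0.19, 2], [-2.82, 2.82]. Speed limits (rad/s): [1.89, 1.89, 2.39, 2.39, 3.01, 3.01, 3.01].

INTERFACE

Orientations are given as a unit quaternion [x, y, z, w].
In Python, from workcell import * gives the robot as it stands.
- The arm moves only by the tool play_rows, never from a script. Its argument "steps" is text: rows parted by semicolons, each of 6 numbers parted by spaces: the shift along the world's x, y, z each as a share of 0.04 m, from -1 to 1, then the turn, a rotation vector about the world's x, y, z each as a share of 4 degrees, from -1 to 1. A call has exactly 8 rows; each row shifts and turns the commanded pose from where the row before left it; what a row does not reach is not made up. A row lasts 1/10 s, in which the tool goes at most 50 mm and 8.59 degrees, less where a joint would pass 70% of its speed; a pose out of reach is approached as far as the arm can. A call with a number of a shift or a turn outside -1 to 1 is refused whole. A call with a gripper value outside its range is refused whole. "grip" is the opening, from 0 (shut) to 1 (fully open), set as the call begins (left out, the last holds). The fingers move at their own pace and stop on an object; "force" is the grip in N (left out, the last holds). Time passes only in rows, so rows that do not move let the fingers close, or fill a call up. It gives the time, the measured TCP pose, the force, the opening and the grip force at its end, in the units of the state.
- read_state(): the state, without advancing time (a new reading comes with each control period).
- grab_frame(name): name is "side" or "top"; returns the picture (400x640x3 uint8, red, green, blue); there is no depth.
- camera_info(name): a dict with "intrinsics" (3x3 intrinsics, pixels), "extrinsics" (4x4, takes a point from world to camera coordinates). Camera axes: x right, y down, z forward; pixel columns grow to the right and rows downward; lengths in m; the calibration is good to about 2 mm. A picture is of the moment at which its call begins. camera_info takes no time and is no camera call.
- finish_job(): hands the job in; it is judged then, once.
Trained networks look in the newest picture that a camera, given by its name, has taken for a name from the list of things; names that differ only in an ending like _2 or _b are one class to them, and where a whole thing is asked for, a point or a joint stands for the part that bears it (a point fixed in the world has none). Each returns a list of dicts, best first, with "p" (0 to 1); they miss things now and then, are a little off and sometimes report something else, mostly with a low value. They report only what shows in the picture. A call takes as long as a camera call. They do not tell look-alikes from the thing itself.
- find_in(camera, thing): "rect" ([left, top, width, height] as shares, 0 to 1, of the picture: columns of its width, rows of its height, round what is visible of it).
- trace(camera, thing): "pixels" (400x640 bool, what is visible of it) and "rect" ([left, top, width, height] as shares, 0 to 1, of the picture: columns of its width, rows of its height, round what is visible of it).
- mark_of(camera, thing): "at" ([row, column] as shares, 0 to 1, of the picture: columns of its width, rows of its height: a listed point, or the origin of a listed thing).
The state is a dict: "clock": time; "qpos": joint angles; "dq": joint speeds; "joint_torque": joint torques, N m; "position": TCP position; "tcp_rot": TCP orientation; "ft_force": force on the tool from outside, world axes, zero at the start; "ft_torque": the same for the moment, N m; "width": finger opening in m; "grip_force": force on a finger pad.
Only numpy, scipy, OpenCV 4.12 (cv2) and the standard library are available. Lean on these libraries where they do the work, as an engineer would, in place of code of your own. Each camera call takes 0.05 s, during which the arm holds its last target. There are 200 camera calls.

TASK

The formed plastic trays nested in the rack stick together: peel the top one off by lifting it by the upright tab at its corner, so that the tab end comes up first while the opposite corner is still down, and leave the other trays seated in the rack. Then hold the tray roughly level, right way up and centred about a hand's breadth above the light panel, and finish while still holding it there in the gripper. Do not disturb the small bottle, the slide box or the jar.

Things in the scene. Friction and masses are not known exactly. Their poses are not given: they have to be found in the camera images.
- tray_top: The top of three nested thin-walled white plastic trays, the only one with an upright tab; 56 to 91 g, 150 (x) x 106 (y) mm over the rim, 25.5 mm high, walls sloping 30 degrees from vertical, flat rim 10 mm wide, 3 mm thick, its underside 22.5 mm above the origin. Origin: centre of the tray's underside, 24 mm above the bench at the start; z up, x along the long side.
- tray_tab (a point): Centre of the top of the tab: an upright block 8 mm thick (tray's x), 24 mm wide (tray's y), standing 25 mm above the rim, at x = +69, y = +30 mm from the tray's centre, towards one corner of the short +x rim. Top 74.5 mm above the bench at the start. Grip it from above across its 8 mm: one finger over the tray's hollow, one outside the rim; both sides are free. Axes as the tray's.
- tray_far (a point): Rim corner diagonally across from the tab, on the rim's underside: x = -70, y = -48, z = 22.5 mm in the tray's frame. The trays stick: near each corner, at x = +-55 on the long sides, a springy tongue of the tray below (14 mm wide) lies 4 mm over this tray's rim. Pushed up by the rim it folds outward and lets go after about 8 mm, at about 1.6 N each.
- tray_mid (a point): Centre of the tray, 22.5 mm above its origin; axes as the tray's. Pulled up square, all four tongues hold at once and the trays below come up too. Turned up about the short rim edge away from the tab by 15 to 20 degrees, the gripper turning along the arc, the two by the tab let go first; the two at the far edge then yield to a slow lift.
- stack (a joint): Height in m by which the other two trays have been lifted from their seat in the rack (0 = seated). They are one guided piece of 0.3 kg, lifted by more than about 4 N, sliding straight up only, falling back by weight.
- stack_rim (a point): Centre of the rim plane of the upper one of those two trays, on top of its rim. With the trays nested, tray_mid is 5 mm above it. Axes as the tray's at the start.
- rack: Fixed dark steel rack, base 200 (x) x 150 (y) x 8 mm with two thin side walls to 38 mm above the bench; origin: centre of its underside, axes as the trays'. May stand left or right of the robot's middle, turned a little.
- panel: Fixed flat light panel for viewing, grey case 220 (x) x 180 (y) mm, white lit top 19 mm above the bench; origin: centre of its underside. Stands on the side where the rack does not.
- panel_mid (a point): Centre of the light panel's lit top.
- oil: Small round amber bottle, 32 mm wide, 62 mm high, standing loose at the right of the work; origin centre of underside. Bystander.
- slidebox: Loose flat grey slide box 85 x 100 x 30 mm beyond the work; origin centre of underside. Bystander.
- jar: Loose white open jar 60 mm wide, 60 mm high, at the left of the work; origin centre of underside. Bystander.
Mind the look-alikes: they are no part of the job. What is shaped like the tray_top but purple is not meant.

How it is judged:
On the way:
1. the tab end of the top tray is lifted at least 20 mm while its opposite corner is still within 8 mm of its seat and the other trays stay seated (z of tray_tab in the frame of stack_rim above 0.053 m and z of tray_far in the frame of stack_rim below 0.013 m and value of joint stack below 0.004 m), for 0.1 s.
At the end, for the whole second after the job is handed in: The top tray is held in the fingers at rest, right way up and level within 0.3 rad, its centre within 40 mm of the light panel's centre seen from above and its rim 70 to 220 mm above the panel, touching neither panel nor rack; the other trays are seated in the rack (within 4 mm) (horizontal distance between tray_mid and panel_mid below 0.04 m and z of tray_mid in the frame of panel_mid between 0.07 and 0.22 m and angle between tray_top's own z axis and vertical below 0.3 rad and contact force between the fingers and tray_top above 2 N and contact force between tray_top and panel below 0.1 N and contact force between tray_top and rack below 0.1 N and linear speed of tray_top below 0.04 m/s and value of joint stack below 0.004 m); the arm keeps its last pose, push and grip.
It fails at once if the other trays are lifted more than 10 mm in the rack (value of joint stack above 0.01 m).
It fails at once if the bottle, slide box or jar is moved more than 25 mm or tipped (distance of any of oil, slidebox, jar from where it was at the start of the episode above 0.025 m or angle between any of oil, jar's own z axis and vertical above 0.4 rad).
It also fails if it takes over 46 s, if anything falls off the work surface, if the arm or the gripper's body presses on something with over 40 N, if the wrist force passes 120 N, or if a joint passes its speed limit or range.

## Working session

There is one attempt and no reset: what is moved stays moved. The work goes in short steps, Python scripts to look and compute and a tool call to move; the robot and the scene stay as the last step left them, time stands still between calls to the robot, and variables do not carry over. Pictures are saved under pics/ and viewed, at most 10 in all, crops included, and the job is handed in when it is done.

Besides the shell and the picture viewer there is one more tool, called as name(argument=value, ...) on one line, values as JSON. play_rows: Moves the arm, as the interface text tells. Its arguments: {"type":"object","properties":{"steps":{"type":"string"},"grip":{"type":"number"},"force":{"type":"number"}},"required":["steps"]}

```bash
mkdir -p pics
cat > h.py <<'E'
from workcell import *
import numpy as np, cv2
def cam(n):
    c=camera_info(n); K=np.array(c["intrinsics"]);E=np.array(c["extrinsics"]); return K,E
def proj(n,p):
    K,E=cam(n); q=K@(E[:3,:3]@np.array(p)+E[:3,3]); return q[:2]/q[2]
def ray(n,uv):
    K,E=cam(n); d=E[:3,:3].T@np.linalg.solve(K,[uv[0],uv[1],1.]); o=-E[:3,:3].T@E[:3,3]; return o,d/np.linalg.norm(d)
def onz(n,uv,z):
    o,d=ray(n,uv); return o+d*(z-o[2])/d[2]
def tri(a,ua,b,ub):
    o1,d1=ray(a,ua);o2,d2=ray(b,ub)
    A=np.stack([d1,-d2],1); t=np.linalg.lstsq(A,o2-o1,rcond=None)[0]
    p,q=o1+d1*t[0],o2+d2*t[1]; return (p+q)/2,np.linalg.norm(p-q)
E
python3 - <<'E'
from h import *
np.set_printoptions(precision=4,suppress=True)
ims=[]
for n in("top","side"):
    im=grab_frame(n); cv2.imwrite(f"pics/{n}0.png",im[:,:,::-1]); ims.append(im)
    K,E=cam(n); print(n,K[0,0],-E[:3,:3].T@E[:3,3],E[2,:3])
    for t in("tray_tab","tray_far","tray_mid","stack_rim","rack","panel_mid","oil","jar","slidebox"):
        r=mark_of(n,t); print(t,[(round(d["at"][1]*640,1),round(d["at"][0]*400,1),round(d["p"],2)) for d in r[:3]])
print(read_state())
E
```

```text
top 510.47964710077866 [ 0.3465 -0.002   1.7301] [ 0.1163 -0.0075 -0.9932]
tray_tab [(425.0, 298.6, 0.94), (373.2, 184.3, 0.84), (420.1, 132.5, 0.67)]
tray_far [(399.4, 224.9, 0.92), (377.1, 150.9, 0.82), (438.4, 185.1, 0.78)]
tray_mid [(381.4, 205.5, 0.91), (400.0, 139.8, 0.77), (456.1, 175.2, 0.67)]
stack_rim []
rack []
panel_mid [(262.8, 216.1, 0.63)]
oil [(436.9, 216.4, 0.41)]
jar [(192.1, 217.6, 0.76)]
slidebox [(303.9, 145.8, 0.8)]
side 443.05285260201384 [0.101  0.7314 0.8351] [ 0.3845 -0.6428 -0.6625]
tray_tab [(307.0, 119.4, 0.96), (332.9, 154.5, 0.91), (366.3, 102.6, 0.77)]
tray_far [(363.1, 131.7, 0.86), (298.9, 154.2, 0.85), (386.6, 159.9, 0.82)]
tray_mid [(303.2, 137.1, 0.97), (355.3, 166.6, 0.93), (446.4, 169.6, 0.8)]
stack_rim [(359.9, 165.7, 0.84)]
rack [(356.8, 176.2, 0.96)]
panel_mid [(291.8, 265.7, 0.91)]
oil [(395.9, 148.4, 0.63)]
jar [(221.9, 348.6, 0.85)]
slidebox [(246.5, 201.2, 0.83)]
{'clock': 1.0, 'qpos': array([ 1.2285,  0.4174, -0.0103,  1.6136,  0.0047,  1.1107, -0.053 ]), 'dq': array([ 0.0005, -0.0006,  0.0001,  0.0002, -0.0003, -0.0001,  0.    ]), 'joint_torque': array([  0.0005, -86.4208,   0.6785, -43.5201,   0.0192,   0.002 ,
         0.    ]), 'position': array([ 0.1852, -0.5969,  0.2313]), 'tcp_rot': array([ 0.9887,  0.1498, -0.    , -0.0001]), 'ft_force': array([ 0.0905, -0.3144,  0.0706]), 'ft_torque': array([ 0.0356, -0.0295, -0.0244]), 'grip_force': 0.0, 'width': 0.08541259010936501}
```

View pics/top0.png

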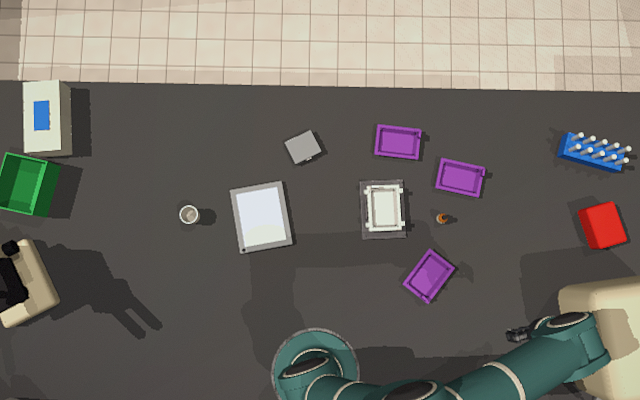

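View pics/side0.png

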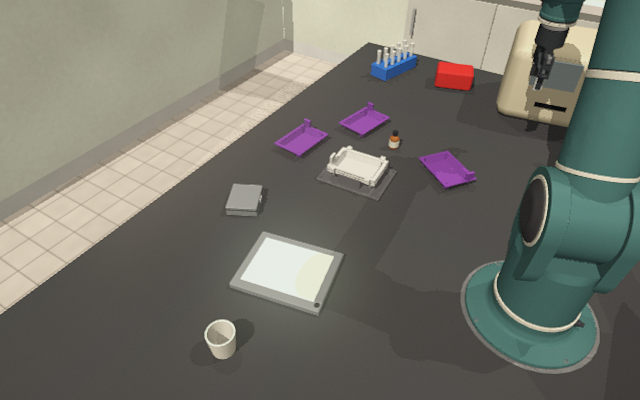

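The top view shows the white tray in the dark rack at (384,209). The purple look-alikes are at (399,141), (460,178) and (429,276). By the description I choose the white one, with its tab near top (373,184) and side (333,154). Next I'll check it in a close crop.

Run:
```python
from h import *
np.set_printoptions(precision=4,suppress=True)
a=cv2.imread("pics/top0.png")[165:255,340:460]; b=cv2.imread("pics/side0.png")[135:205,305:405]
a=cv2.resize(a,(480,360),interpolation=cv2.INTER_CUBIC); b=cv2.resize(b,(500,350),interpolation=cv2.INTER_CUBIC)
# side by side vertical limited 800x600
a=cv2.resize(a,(390,292)); b=cv2.resize(b,(410,292)); cv2.imwrite("pics/crop.png",np.hstack([a,b]))
T=tri("top",(373.2,184.3),"side",(332.9,154.5));print("tab",T)
for t in("tray_top","rack","panel","oil"):
    for n in("top","side"):
        for d in trace(n,t):
            m=d["pixels"].astype(np.uint8); ys,xs=np.nonzero(m); r=cv2.minAreaRect(np.stack([xs,ys],1).astype(np.float32)); print(n,t,round(d["p"],2),r)
for n in("top","side"):
  for t in("tray_tab","tray_far","tray_mid"):
    r=mark_of(n,t); print(n,t,[(round(d["at"][1]*640,1),round(d["at"][0]*400,1),round(d["p"],2)) for d in r])
```

```text
tab (array([ 0.6145, -0.1824,  0.0757]), np.float64(0.008153772035725464))
top tray_top 0.93 ((397.4956359863281, 142.03274536132812), (44.34092330932617, 30.463733673095703), 7.594643592834473)
top tray_top 0.92 ((383.5, 208.0), (46.0, 33.0), 90.0)
top tray_top 0.63 ((459.9882507324219, 178.05294799804688), (45.55540084838867, 31.563385009765625), 12.528807640075684)
top tray_top 0.58 ((428.2723388671875, 275.8240661621094), (33.01816177368164, 44.851470947265625), 37.69424057006836)
side tray_top 0.96 ((448.0207214355469, 168.02264404296875), (52.7679443359375, 31.574769973754883), 47.48955535888672)
side tray_top 0.78 ((300.5, 139.49998474121094), (25.98168182373047, 45.92180633544922), 53.47114562988281)
side tray_top 0.72 ((357.5000305175781, 163.5), (55.65608215332031, 24.033309936523438), 18.434947967529297)
side tray_top 0.57 ((364.2239990234375, 120.33013916015625), (24.972034454345703, 43.08784484863281), 55.840309143066406)
top rack 0.74 ((382.68963623046875, 209.36131286621094), (58.46650695800781, 44.34940719604492), 87.51044464111328)
side rack 0.76 ((358.4000244140625,
[... 459 characters left out ...]
 (19.0, 10.0), 90.0)
top tray_tab [(425.0, 298.6, 0.94), (373.2, 184.3, 0.84), (420.1, 132.5, 0.67), (482.2, 172.4, 0.61)]
top tray_far [(399.4, 224.9, 0.92), (377.1, 150.9, 0.82), (438.4, 185.1, 0.78), (426.3, 246.2, 0.59)]
top tray_mid [(381.4, 205.5, 0.91), (400.0, 139.8, 0.77), (456.1, 175.2, 0.67), (427.5, 275.9, 0.61), (194.4, 216.9, 0.18)]
side tray_tab [(307.0, 119.4, 0.96), (332.9, 154.5, 0.91), (366.3, 102.6, 0.77), (471.6, 170.2, 0.57), (245.2, 201.4, 0.42)]
side tray_far [(363.1, 131.7, 0.86), (298.9, 154.2, 0.85), (386.6, 159.9, 0.82), (422.3, 158.1, 0.81)]
side tray_mid [(303.2, 137.1, 0.97), (355.3, 166.6, 0.93), (446.4, 169.6, 0.8), (358.2, 167.5, 0.66), (364.0, 121.6, 0.62)]
```

View pics/crop.png

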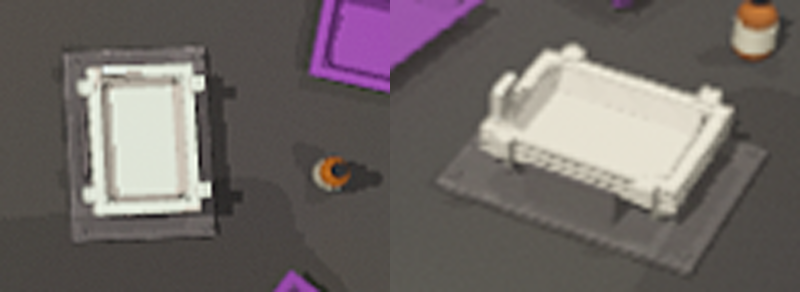

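The crop confirms a white tray with its upright tab at the far-left corner, at about top (375,187) and side (332,156). So tray +x points roughly along world +x. I'll refine the pose with a model fit in both views.

```bash
cat > fit.py <<'E'
from h import *
from scipy.optimize import minimize
np.set_printoptions(precision=4,suppress=True)
S=8
def box(cx,cy,z0,z1,lx,ly): return np.array([[cx+sx*lx/2,cy+sy*ly/2,z] for sx in(-1,1) for sy in(-1,1) for z in(z0,z1)])
parts=[box(0,0,.0365,.049,.150,.106),box(.069,.03,.049,.0745,.008,.024)]
def pv(n,P):
    K,E=C[n]; q=(E[:3,:3]@P.T+E[:3,3:]).T@K.T; return q[:,:2]/q[:,2:]
C={n:cam(n) for n in("top","side")}
win={"top":(350,170,70,75),"side":(320,140,80,60)}
M={}
for n in C:
    im=cv2.imread(f"pics/{n}0.png").astype(int); x,y,w,h=win[n]; c=im[y:y+h,x:x+w]
    c=cv2.resize(c.astype(np.float32),None,fx=S,fy=S,interpolation=cv2.INTER_CUBIC)
    m=((c.min(2)>112)).astype(np.uint8)
    k=cv2.getStructuringElement(cv2.MORPH_RECT,(5,5)); m=cv2.morphologyEx(m,cv2.MORPH_CLOSE,np.ones((33,33),np.uint8))
    l,L,st,_=cv2.connectedComponentsWithStats(m); i=1+np.argmax(st[1:,4]); M[n]=(L==i).astype(np.uint8)
def rend(n,v):
    c,s=np.cos(v[2]),np.sin(v[2]); x,y,w,h=win[n]; o=np.zeros((h*S,w*S),np.uint8)
    for b in PT:
        P=b.copy(); P[:,0]=v[0]+c*b[:,0]-s*b[:,1];P[:,1]=v[1]+s*b[:,0]+c*b[:,1]
        u=(pv(n,P)-[x,y]+.5)*S-.5
        cv2.fillConvexPoly(o,cv2.convexHull(np.round(u).astype(np.int32)),1)
    return o
PT=parts+[box(sx*.055,sy*.057,.040,.055,.014,.012) for sx in(-1,1) for sy in(-1,1)]
def cost(p,ns):
    v=[p[0]*.01,p[1]*.01,p[2]*.1]; return sum(1-((rend(n,v)&M[n]).sum()/(rend(n,v)|M[n]).sum()) for n in ns)
if __name__=="__main__":
  for ns in(["top"],["side"],["top","side"]):
    best=min((minimize(cost,[55+dx,-21.5+dy,a],args=(ns,),method="Nelder-Mead",options=dict(initial_simplex=np.array([55+dx,-21.5+dy,a])+np.vstack([np.zeros(3),np.eye(3)*[1,1,.6]]))) for a in(-.6,0,.6) for dx in(-1,1) for dy in(0,)),key=lambda r:r.fun)
    x=best.x; v=np.array([x[0]*.01,x[1]*.01,x[2]*.1]); c,s=np.cos(v[2]),np.sin(v[2])
    print(ns,best.fun,v,"tab",v[0]+c*.069-s*.03,v[1]+s*.069+c*.03)
  out=[]
  for n in C:
    x0,y0,w,h=win[n]; im=cv2.resize(cv2.imread(f"pics/{n}0.png")[y0:y0+h,x0:x0+w],None,fx=S,fy=S,interpolation=cv2.INTER_CUBIC)
    for m,col in((rend(n,v),(0,255,0)),(M[n],(0,0,255))): cv2.drawContours(im,cv2.findContours(m,0,2)[0],-1,col,1)
    out.append(cv2.resize(im,(390,390)))
  cv2.imwrite("pics/fit.png",np.hstack(out))
  # rack + panel
  for n,t,z in(("top","rack",.008),("top","panel",.019),("side","panel",.019)):
    d=trace(n,t)[0]["pixels"].astype(np.uint8); ys,xs=np.nonzero(d)
    W=np.array([onz(n,(a,b),z)[:2] for a,b in zip(xs,ys)]); print(n,t,cv2.minAreaRect((W*1000).astype(np.float32)),W.mean(0))
  for n in C:
    for d in mark_of(n,"panel_mid")[:2]: print(n,d["p"],onz(n,(d["at"][1]*640,d["at"][0]*400),.019))
  print(read_state()["clock"])
E
python3 fit.py
```

```text
['top'] 0.11640325799665574 [ 0.5461 -0.2188  0.0523] tab 0.6134591487349513 -0.1852592787423568
['side'] 0.08264713618063002 [ 0.5453 -0.2152  0.0699] tab 0.6120179810695433 -0.1804137593399226
['top', 'side'] 0.2033528420258831 [ 0.5463 -0.218   0.0644] tab 0.613268080301484 -0.18359977673890437
top rack ((544.1683349609375, -219.66680908203125), (199.67098999023438, 149.66893005371094), 3.2815229892730713) [ 0.534  -0.2115]Traceback (most recent call last):
  File "fit.py", line 42, in <module>
    W=np.array([onz(n,(a,b),z)[:2] for a,b in zip(xs,ys)]); print(n,t,cv2.minAreaRect((W*1000).astype(np.float32)),W.mean(0))
                ~~~^^^^^^^^^^^
  File "h.py", line 10, in onz
    o,d=ray(n,uv); return o+d*(z-o[2])/d[2]
        ~~~^^^^^^
  File "h.py", line 8, in ray
    K,E=cam(n); d=E[:3,:3].T@np.linalg.solve(K,[uv[0],uv[1],1.]); o=-E[:3,:3].T@E[:3,3]; return o,d/np.linalg.norm(d)
        ~~~^^^
  File "h.py", line 4, in cam
    c=camera_info(n); K=np.array(c["intrinsics"]);E=np.array(c["extrinsics"]); return K,E
ValueError: time passes only in moves, steps and waits
```

View pics/fit.png

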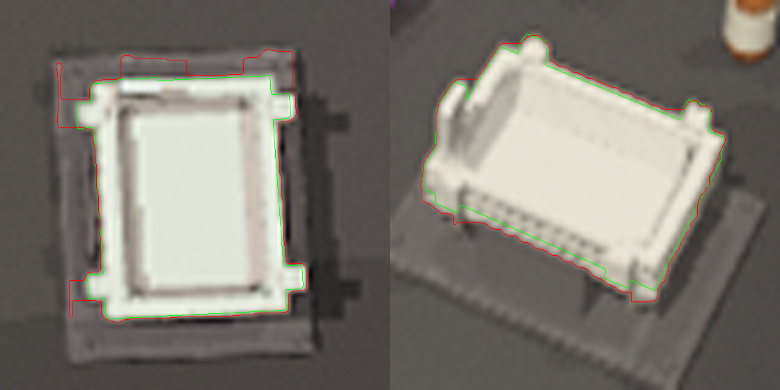

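The fitted model lies on the tray outline in both views. Tray centre is about (0.546,-0.218) with yaw about 3.5°, and the tab is at (0.613,-0.184). Now I'll move above the tab and turn the gripper by about +76°.

play_rows(steps="0.67 0.645 0 0 0 1;0.67 0.645 0 0 0 1;0.67 0.645 0 0 0 1;0.67 0.645 0 0 0 1;0.67 0.645 0 0 0 1;0.67 0.645 0 0 0 1;0.67 0.645 0 0 0 1;0.67 0.645 0 0 0 1", grip=0.6, force=90)

```text
clock: 2.6
position: [0.4005, -0.3894, 0.2315]
tcp_rot: [0.909, 0.418, -0.0, 0.0]
ft_force: [0.9, -0.7, -0.5]
width: 0.0515
grip_force: 0.0
```

play_rows(steps="0.67 0.645 0 0 0 1;0.67 0.645 0 0 0 1;0.67 0.645 0 0 0 1;0.67 0.645 0 0 0 1;0.67 0.645 0 0 0 1;0.67 0.645 0 0 0 1;0.67 0.645 0 0 0 1;0.67 0.645 0 0 0 1")

```text
clock: 3.4
position: [0.6149, -0.183, 0.2314]
tcp_rot: [0.758, 0.652, -0.0, 0.0]
ft_force: [1.0, -0.0, -0.1]
width: 0.0513
grip_force: 0.0
```

play_rows(steps="0 0 -0.4 0 0 1;0 0 -0.4 0 0 1;0 0 -0.4 0 0 1;0 0 -0.4 0 0 0.08;0 0 -0.4 0 0 0;0 0 0 0 0 0;0 0 0 0 0 0;0 0 0 0 0 0")

```text
clock: 4.2
position: [0.6144, -0.1841, 0.1521]
tcp_rot: [0.685, 0.729, 0.0, 0.0]
ft_force: [-0.4, 0.9, 0.6]
width: 0.0513
grip_force: 0.0
```

play_rows(steps="-0.02 0.01 -0.35 0 0 0;0 0 -0.35 0 0 0;0 0 -0.35 0 0 0;0 0 -0.35 0 0 0;0 0 -0.35 0 0 0;0 0 -0.35 0 0 0;0 0 -0.25 0 0 0;0 0 -0.08 0 0 0")

```text
clock: 5.0
position: [0.6127, -0.1835, 0.0526]
tcp_rot: [0.685, 0.729, -0.0, -0.001]
ft_force: [0.2, -0.2, 0.5]
width: 0.0513
grip_force: 0.0
```

Run:
```python
from h import *
o=[]
for n,(x,y,w,h) in {"top":(340,150,100,100),"side":(300,90,120,120)}.items():
    im=grab_frame(n); cv2.imwrite(f"pics/{n}1.png",im[:,:,::-1]); o.append(cv2.resize(im[y:y+h,x:x+w,::-1],(400,400),interpolation=cv2.INTER_CUBIC))
cv2.imwrite("pics/close1.png",np.hstack(o))
K,E=cam("top"); 
print(onz("top",(262.8,216.1),.019),onz("side",(291.8,265.7),.019),onz("top",(261,217.5),.012),onz("side",(286.9,270.3),.012),onz("top",(437,216),.05),onz("top",(192,216),.03),onz("top",(304,146),.03))
print(read_state()["ft_force"],read_state()["position"])
```

```text
[0.51309718 0.18452849 0.019     ] [0.50605836 0.18491517 0.019     ] [0.50893296 0.19122691 0.012     ] [0.51148066 0.19788523 0.012     ] [ 0.51965379 -0.39545338  0.05      ] [0.5085776  0.41942277 0.03      ] [0.75363494 0.0502788  0.03      ]
[-0.29769627  0.26592509 -0.03421579] [ 0.61309722 -0.18361256  0.0536868 ]
```

View pics/close1.png

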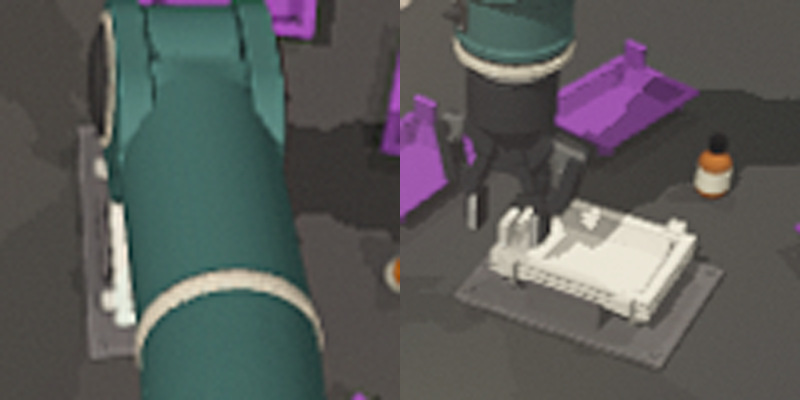

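In the side crop the fingers straddle the tab, at about crop (520,220). The panel centre is about (0.51,0.188). Now I'll close the gripper.

play_rows(steps="0 0 0 0 0 0;0 0 0 0 0 0;0 0 0 0 0 0;0 0 0 0 0 0;0 0 0 0 0 0;0 0 0 0 0 0;0 0 0 0 0 0;0 0 0 0 0 0", grip=0, force=100)

```text
clock: 5.9
position: [0.6135, -0.1838, 0.0548]
tcp_rot: [0.685, 0.729, 0.0, 0.0]
ft_force: [-0.8, 0.7, 5.6]
width: 0.0055
grip_force: 98.2
```

play_rows(steps="-0.004 0 0.0625 0.016 -0.25 0;-0.005 0 0.0625 0.016 -0.25 0;-0.006 0 0.0625 0.016 -0.25 0;-0.007 -0.001 0.0625 0.016 -0.25 0;-0.008 -0.001 0.0625 0.016 -0.25 0;-0.009 -0.001 0.0625 0.016 -0.25 0;-0.01 -0.001 0.0625 0.016 -0.25 0;-0.011 -0.001 0.0625 0.016 -0.25 0")

```text
clock: 6.7
position: [0.6108, -0.184, 0.0744]
tcp_rot: [0.683, 0.727, 0.052, 0.048]
ft_force: [0.1, -0.1, -0.9]
width: 0.0055
grip_force: 98.1
```

play_rows(steps="-0.012 -0.001 0.0615 0.016 -0.25 0;-0.013 -0.001 0.0615 0.016 -0.25 0;-0.014 -0.001 0.061 0.016 -0.25 0;-0.015 -0.001 0.061 0.016 -0.25 0;-0.016 -0.001 0.061 0.016 -0.25 0;-0.017 -0.001 0.06 0.016 -0.25 0;-0.018 -0.001 0.06 0.016 -0.25 0;-0.018 -0.001 0.06 0.016 -0.25 0")

```text
clock: 7.5
position: [0.6058, -0.1842, 0.0937]
tcp_rot: [0.678, 0.722, 0.102, 0.096]
ft_force: [1.6, 0.2, -3.1]
width: 0.0055
grip_force: 97.9
```

Run:
```python
from h import *
im=grab_frame("side"); cv2.imwrite("pics/side2.png",im[:,:,::-1]); cv2.imwrite("pics/close2.png",cv2.resize(im[90:220,290:430,::-1],(560,520),interpolation=cv2.INTER_CUBIC))
```

```text
(no output)
```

View pics/close2.png

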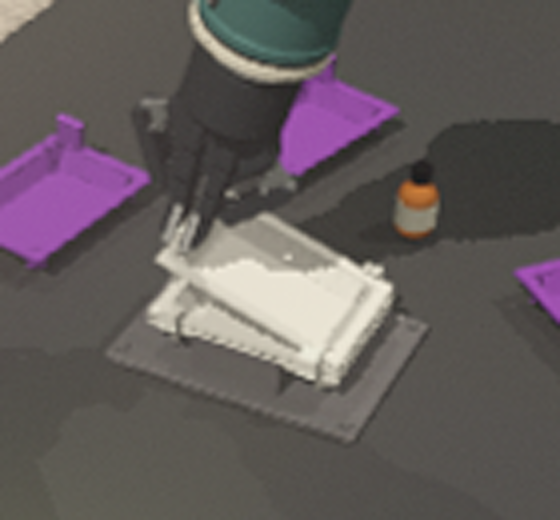

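The tab end is up about 40 mm, the far edge is still down and the stack is seated. Now a slow lift.

play_rows(steps="0 0 0.02 0 0 0;0 0 0.02 0 0 0;0 0 0.02 0 0 0;0 0 0.02 0 0 0;0 0 0.02 0 0 0;0 0 0.02 0 0 0;0 0 0.02 0 0 0;0 0 0.02 0 0 0")

```text
clock: 8.35
position: [0.6059, -0.1842, 0.1]
tcp_rot: [0.678, 0.722, 0.102, 0.095]
ft_force: [-1.0, 0.2, -2.1]
width: 0.0053
grip_force: 98.1
```

play_rows(steps="0 0 0.02 0 0 0;0 0 0.02 0 0 0;0 0 0.02 0 0 0;0 0 0.02 0 0 0;0 0 0.02 0 0 0;0 0 0.02 0 0 0;0 0 0.02 0 0 0;0 0 0.02 0 0 0")

```text
clock: 9.15
position: [0.6059, -0.1843, 0.1064]
tcp_rot: [0.678, 0.722, 0.102, 0.095]
ft_force: [0.0, -0.0, -1.1]
width: 0.0059
grip_force: 98.4
```

Run:
```python
from h import *
im=grab_frame("side"); cv2.imwrite("pics/close3.png",cv2.resize(im[90:220,290:430,::-1],(560,520),interpolation=cv2.INTER_CUBIC))
```

```text
(no output)
```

View pics/close3.png

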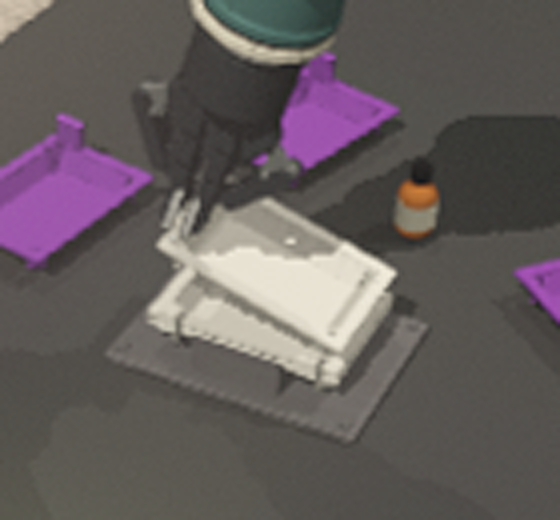

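The tray's far edge has come clear of the tongues and the stack is still seated. The force has dropped to about the tray's weight, so I'll keep lifting.

play_rows(steps="0 0 0.03 0 0 0;0 0 0.03 0 0 0;0 0 0.03 0 0 0;0 0 0.04 0 0 0;0 0 0.04 0 0 0;0 0 0.06 0 0 0;0 0 0.08 0 0 0;0 0 0.1 0 0 0")

```text
clock: 10.0
position: [0.6058, -0.1842, 0.123]
tcp_rot: [0.678, 0.722, 0.102, 0.095]
ft_force: [-0.3, 0.1, -0.8]
width: 0.0057
grip_force: 98.4
```

play_rows(steps="0 0 0.2 0 0 0;0 0 0.3 0 0 0;0 0 0.35 0 0 0;0 0 0.35 0 0 0;0 0 0.35 0 0 0;0 0 0.3 0 0 0;0 0 0.2 0 0 0;0 0 0.1 0 0 0")

```text
clock: 10.8
position: [0.606, -0.1844, 0.2097]
tcp_rot: [0.678, 0.722, 0.102, 0.096]
ft_force: [0.0, 0.6, -0.7]
width: 0.0058
grip_force: 98.4
```

play_rows(steps="0 0 0 -0.032 0.5 0;0 0 0 -0.032 0.5 0;0 0 0 -0.032 0.5 0;0 0 0 -0.032 0.5 0;0 0 0 -0.032 0.5 0;0 0 0 -0.032 0.5 0;0 0 0 -0.032 0.5 0;0 0 0 -0.032 0.5 0")

```text
clock: 11.6
position: [0.6057, -0.1842, 0.2083]
tcp_rot: [0.685, 0.729, -0.001, -0.001]
ft_force: [0.0, 0.1, -1.1]
width: 0.0055
grip_force: 98.3
```

play_rows(steps="-0.044 0.3 0 0 0 0;-0.044 0.5 0 0 0 0;-0.044 0.7 0 0 0 0;-0.044 0.75 0 0 0 0;-0.044 0.75 0 0 0 0;-0.044 0.75 0 0 0 0;-0.044 0.75 0 0 0 0;-0.044 0.75 0 0 0 0")

```text
clock: 12.4
position: [0.591, 0.0277, 0.2086]
tcp_rot: [0.685, 0.729, 0.0, 0.0]
ft_force: [0.2, -0.5, -0.4]
width: 0.0054
grip_force: 98.3
```

play_rows(steps="-0.044 0.75 0 0 0 0;-0.044 0.75 0 0 0 0;-0.044 0.75 0 0 0 0;-0.044 0.75 0 0 0 0;-0.044 0.7 0 0 0 0;-0.044 0.6 0 0 0 0;-0.044 0.4 0 0 0 0;-0.044 0.2 0 0 0 0")

```text
clock: 13.2
position: [0.5769, 0.2234, 0.2086]
tcp_rot: [0.684, 0.729, 0.0, -0.0]
ft_force: [-0.3, -0.3, -0.9]
width: 0.0055
grip_force: 98.3
```

play_rows(steps="0 0 -0.2 0 0 0;0 0 -0.3 0 0 0;0 0 -0.3 0 0 0;0 0 -0.3 0 0 0;0 0 -0.2 0 0 0;0 0 -0.1 0 0 0;0 0 0 0 0 0;0 0 0 0 0 0")

```text
clock: 14.0
position: [0.5779, 0.2219, 0.153]
tcp_rot: [0.685, 0.729, 0.0, 0.0]
ft_force: [-0.3, -0.1, -1.1]
width: 0.0056
grip_force: 98.3
```

Run:
```python
from h import *
np.set_printoptions(precision=4,suppress=True)
o=[]
for n in("top","side"):
    im=grab_frame(n); o.append(im[:,:,::-1])
cv2.imwrite("pics/end.png",np.hstack([o[0][130:330,200:460],o[1][100:300,180:440]]).repeat(1,0))
U={}
for n in("top","side"):
    for t in("tray_mid","panel_mid"):
        U[n,t]=[(round(d["at"][1]*640,1),round(d["at"][0]*400,1)) for d in mark_of(n,t)]; print(n,t,U[n,t])
```

```text
top tray_mid [(457.2, 175.3), (400.7, 140.5), (426.5, 275.8), (439.2, 214.7)]
top panel_mid []
side tray_mid [(445.4, 170.5), (362.2, 119.5), (302.6, 135.0), (285.5, 229.1)]
side panel_mid [(287.9, 267.1)]
```

View pics/end.png

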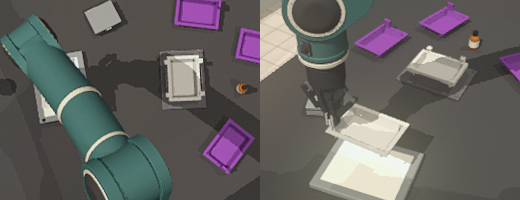

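The end picture shows the tray level in the gripper above the panel, and the stack still in the rack. I'll check the side ray against the panel centre and hand the job in if it agrees.

Run:
```python
from h import *
p=onz("side",(285.5,229.1),.144); s=read_state(); d=np.hypot(*(p[:2]-[.511,.188])); print(p,d,s["width"],s["grip_force"],s["clock"])
if d<.025: print(finish_job())
```

```text
[0.51327075 0.19125846 0.144     ] 0.003971635005047797 0.005910991134762764 98.31207275390625 14.3
the job is handed in; nothing more can be done
None
```

The top tray was peeled off tab end first while the other trays stayed seated. I handed the job in at 14.3 s, with the tray held level about 12 cm above the light panel and within about 4 mm of its centre by camera; no verdict was returned.

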